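# Make up two wash kits at the laundromat counter

### The job

Make up the two wash kits: in the three-bay tray put the carton in the long end bay, the measuring cup in the middle bay and the tall bottle in the short end bay; in the two-bay tray put the scrub brush, bristles down, in the long bay and the short bottle in the short bay. Each thing must stand upright and flat on the floor of its bay; set things down rather than drop them, and never knock one over. Leave the bell, the dish of tokens and the note pad where they are.

Things in the scene. Friction and masses are not known exactly. Their poses are not given: they have to be found in the camera images.
- tray_three: Grey plastic tray, three bays in a row along y, fixed, 84 (x) x 272 (y) x 25 mm high; origin: centre of underside. Floor 4 mm; walls, dividers 4 mm thick, as high as the tray. Bays 76 mm wide in x, centred on x = 0: short end bay 72 mm long, centre y = -96; middle bay 72 long, centre y = -20; long end bay 112 long, centre y = +76. Yaw within 0.2 rad of world. Either tray may be on either side.
- tray_two: Grey plastic tray, two bays in a row along y, fixed, 84 (x) x 208 (y) x 25 mm high; origin: centre of underside. Floor 4 mm; walls, divider 4 mm thick, as high as the tray. Bays 76 mm wide in x, centred on x = 0: short bay 70 mm long, centre y = -65; long bay 126 long, centre y = +37. Yaw within 0.2 rad of world.
- bottle_tall: The taller white round bottle with a grey screw cap, 148 mm high, about 0.3 kg: straight body 54 mm in diameter up to 115 mm, shoulder up to 130 mm, cap 30 mm in diameter above. Loose, standing. Origin at the centre of its underside, z up.
- bottle_short: The shorter white round bottle with a grey screw cap, 100 mm high, about 0.15 kg: straight body 50 mm in diameter up to 72 mm, shoulder up to 83 mm, cap 30 mm in diameter above. Loose, standing. Origin at the centre of its underside, z up.
- cup: White plastic measuring cup without handle, open at the top, 70 mm high, diameter 52 mm at the foot and 56 mm at the rim, wall 3 mm, about 50 g. Loose, standing. Origin at the centre of its underside, z up.
- carton: Plain brown cardboard carton with paper labels, closed, stiff, 90 (x) x 54 (y) x 85 mm high, about 0.25 kg. Loose, standing, long side (x) within 0.3 rad of pointing straight ahead (world x) at the start. Origin at the centre of its underside, z up.
- brush: Wooden scrub brush, bristles down, 104 (x) x 50 (y) x 70 mm high, 0.12 kg, loose: stiff white bristles 0 to 24 mm, wooden block 24 to 40 mm, on it a raised wooden grip 84 (x) x 24 (y) mm, centred, from 40 to 70 mm. Long side (x) within 0.3 rad of world x at the start. Origin: centre of the underside of the bristles, z up.
- bell: Bystander: steel counter bell, a dome on a black foot 68 mm in diameter, 46 mm high, loose. Origin at the centre of its underside. To be left alone.
- token_dish: Bystander: small dark steel dish with brass tokens in it, 80 mm in diameter, 26 mm high, loose. Origin at the centre of its underside. To be left alone.
- note_pad: Bystander: square white note pad, 60 x 60 x 16 mm, loose, lying between the trays and the stock. Origin at the centre of its underside. To be left alone.
Not all that is in view belongs to the job. What is shaped like the carton but yellow is not meant.

How it is judged (in metres and radians):
At the end, for the whole second after the job is handed in: Each of the five things is at rest in its own bay, upright within 0.1 rad, its underside within 10 mm of the tray's underside and its origin within 12 to 17 mm of the bay's centre in x and in y (as far as the walls allow). Bell, token dish and note pad within 30 mm of their starts (x of carton in the frame of tray_three between -0.014 and 0.014 m and y of carton in the frame of tray_three between 0.062 and 0.09 m and z of each of carton, cup, bottle_tall in the frame of tray_three below 0.01 m and angle between each of carton, cup, bottle_tall, brush, bottle_short's own z axis and vertical below 0.1 rad and linear speed of each of carton, cup, bottle_tall, brush, bottle_short below 0.02 m/s and angular speed of each of carton, cup, bottle_tall, brush, bottle_short below 0.2 rad/s and x of cup in the frame of tray_three between -0.014 and 0.014 m and y of cup in the frame of tray_three between -0.032 and -0.008 m and x of bottle_tall in the frame of tray_three between -0.014 and 0.014 m and y of bottle_tall in the frame of tray_three between -0.109 and -0.083 m and x of brush in the frame of tray_two between -0.017 and 0.017 m and y of brush in the frame of tray_two between 0.022 and 0.052 m and z of each of brush, bottle_short in the frame of tray_two below 0.01 m and x of bottle_short in the frame of tray_two between -0.017 and 0.017 m and y of bottle_short in the frame of tray_two between -0.079 and -0.051 m and distance of each of bell, token_dish, note_pad from where it was at the start of the episode below 0.03 m); the robot touches nothing.
It fails at once if a kit thing is knocked over (tipped more than 45 degrees) (angle between any of carton, cup, bottle_tall, brush, bottle_short's own z axis and vertical above 0.785 rad).
It fails at once if a kit thing is dropped from more than about 40 mm ((linear speed of carton above 0.9 m/s and contact force between carton and the fingers below 0.05 N) or (linear speed of cup above 0.9 m/s and contact force between cup and the fingers below 0.05 N) or (linear speed of bottle_tall above 0.9 m/s and contact force between bottle_tall and the fingers below 0.05 N) or (linear speed of brush above 0.9 m/s and contact force between brush and the fingers below 0.05 N) or (linear speed of bottle_short above 0.9 m/s and contact force between bottle_short and the fingers below 0.05 N)).
It fails at once if the bell, token dish or note pad is shifted by more than 30 mm (distance of any of bell, token_dish, note_pad from where it was at the start of the episode above 0.03 m).
It also fails if it takes over 128 s, if anything falls off the work surface, if the arm or the gripper's body presses on something with over 40 N, if the wrist force passes 120 N, or if a joint passes its speed limit or range.

### The arm

A 6-joint arm with a two-finger parallel gripper is mounted at the origin on the work surface. World frame = base frame: x ahead of the robot, y to its left, z up, the work surface at z = 0. Lengths are in m, angles in degrees, forces in N, time in s.
With the tool pointing down it reaches from about 0.3 to 0.75 m from the base axis. Payload 8.5 kg.
Tool frame: the origin (TCP) lies at the very end of the fingers, on their centre line; the grasp point (between the pads) lies 19 mm behind it (env.hold_point_z is the distance from the TCP to the grasp point, in m); z points along the fingers, y is the line along which they close (so a half turn about z gives the same grasp; the last joint's range is limited). The gripper opens to 85 mm and grips with 20 to 120 N. Pads are 22 mm wide; open, the fingers measure 114 mm over their backs; the gripper's body (76 mm by 85 mm) begins 54 mm behind the grasp point. The pads swing forward as they close: fully open they stand 13 mm farther back than shut.
Start: joints at [52.752, 21.807, 74.336, -0, 83.858, -12.336], TCP at [0.232, 0.499, 0.202] pointing down, gripper open.
Joint ranges: [-178.18, 178.18], [-50.72, 133.34], [12.68, 142.11], [-81.47, 261.47], [9.98, 163.14], [-165.26, 165.26]. Speed limits (degrees/s): [136.94, 136.94, 180, 180, 180, 180].

### API

Orientations are given as a 3x3 rotation matrix whose columns are the frame's x, y, z axes.
In Python, from rig import env, optics gives the robot as it stands.
- The arm moves only by the shell command python3 -m jog 'ROWS' [OPENING] [FORCE]. ROWS is JSON, a list of rows, each an object with "linear": the shift along the tool's x, y, z in units of 40 mm (1.0 is 40 mm), a list of three; "roll": the turn about the tool's z in units of 5 degrees (1.0 is 5 degrees). A call has 1 to 12 rows; each row shifts and turns the commanded pose from where the row before left it, along the tool's axes as they then stand; what a row does not reach is not made up. A row lasts 1/12 s, in which the tool goes at most 41.7 mm and 7.16 degrees, less where a joint would pass 70% of its speed; a pose out of reach is approached as far as the arm can. A call is refused whole if a number of a shift passes 1 or a number of a turn 1, either way. A call with a gripper value outside its range is refused whole. OPENING is the opening, from -1 (shut) to 1 (fully open), set as the call begins (- or left out, the last holds). The fingers move at their own pace and stop on an object; FORCE is the grip in N (left out, the last holds). Time passes only in rows, so rows that do not move let the fingers close. It gives the time, the measured TCP pose, the force, the opening and the grip force at its end, in the units of the state.
- env.observe(): the state, without advancing time (a new reading comes with each control period).
- optics.get_image(name): name is "side" or "top"; returns the picture (384x512x3 uint8, red, green, blue); there is no depth.
- optics.calibration(name): a dict with "fov_y" (degrees; the focal length in pixels is half the picture's height over the tangent of half this angle, whatever the lens; pixels are square), "cx", "cy" (the principal point, pixels), "T" (4x4, takes a point from camera to world coordinates). Camera axes: x right, y down, z forward; pixel columns grow to the right and rows downward; lengths in m; the calibration is good to about 2 mm. A picture is of the moment at which its call begins. calibration takes no time and is no camera call.
- env.close_job(): hands the job in; it is judged then, once.
The state is a dict: "time_s": time; "q": joint angles; "qvel": joint speeds; "joint_efforts": joint torques, N m; "position": TCP position; "tool_rot": TCP orientation; "ft_force": force on the tool from outside, world axes, zero at the start; "wrist_torque": the same for the moment, N m; "grip_width": finger opening in m; "gripper_force": force on a finger pad.
Only numpy, scipy, OpenCV 4.12 (cv2) and the standard library are available. Lean on these libraries where they do the work, as an engineer would, in place of code of your own. Each camera call takes 0.05 s, during which the arm holds its last target. There are 200 camera calls.

## Working session

There is one attempt and no reset: what is moved stays moved. The work goes in short steps, Python scripts to look and compute and a shell command to move; the robot and the scene stay as the last step left them, time stands still between calls to the robot, and variables do not carry over. Pictures are saved under pics/ and viewed, at most 14 in all, crops included, and the job is handed in when it is done.

```bash
ls && mkdir -p pics && python3 - <<'E'
from rig import env, optics
import cv2
for n in("top","side"):
    im=optics.get_image(n); cv2.imwrite(f"pics/{n}0.png",im[:,:,::-1]); c=optics.calibration(n); print(n,c)
s=env.observe();print(s["time_s"],s["position"],s["tool_rot"],s["grip_width"],env.hold_point_z)
E
```

```text
pics
top {'fov_y': 56.98251623868926, 'cx': 257.984962896277, 'cy': 188.3324623910582, 'T': array([[-0.01920409, -0.99707326,  0.07400082,  0.43475114],
       [-0.99935439,  0.02139041,  0.02886615, -0.01265413],
       [-0.03036457, -0.0733987 , -0.99684032,  1.09531405],
       [ 0.        ,  0.        ,  0.        ,  1.        ]])}
side {'fov_y': 47.15709910197258, 'cx': 255.5880100367441, 'cy': 184.89468380848348, 'T': array([[ 9.70554756e-01, -1.55026727e-01,  1.84364259e-01,
         2.95993476e-01],
       [-2.40879984e-01, -6.22891965e-01,  7.44299962e-01,
        -7.92481291e-01],
       [-5.47371288e-04, -7.66793528e-01, -6.41893594e-01,
         7.14256703e-01],
       [ 0.00000000e+00,  0.00000000e+00,  0.00000000e+00,
         1.00000000e+00]])}
0.1 [0.23149031 0.49859636 0.2012908 ] [[-9.06950512e-01  4.21236464e-01 -7.81675506e-04]
 [ 4.21237092e-01  9.06950002e-01 -1.00357244e-03]
 [ 2.86199296e-04 -1.23946126e-03 -9.99999191e-01]] 0.0853743801138217 0.0187
```

View pics/top0.png

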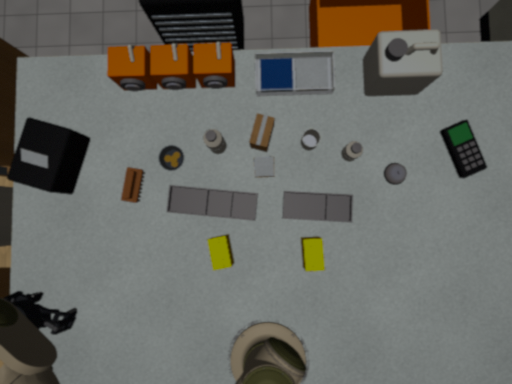

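View pics/side0.png

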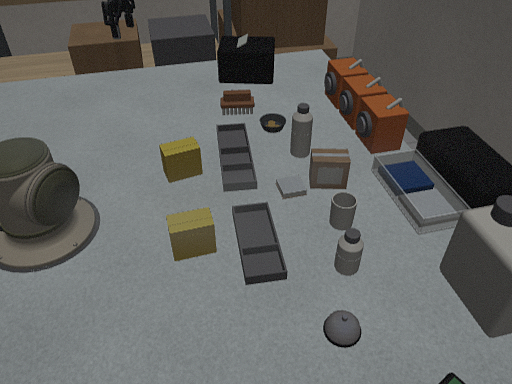

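The top view (world x up, y left) shows:
- tray_three at (168–257, 186–220), long bay on the left (+y)
- tray_two at (283–352, 192–221), long bay on the left
- brush (133,184), tall bottle (214,140), carton (262,131), cup (310,140) and short bottle (352,151)
- bell (395,174), dish (171,158) and pad (264,166)

The side view agrees. Next I measure more finely.

```bash
cat > h.py <<'E'
import numpy as np, cv2
from rig import env, optics
def ray(n,u,v):
    c=optics.calibration(n); f=192/np.tan(np.radians(c["fov_y"]/2)); T=c["T"]
    return T[:3,3], T[:3,:3]@np.array([(u-c["cx"])/f,(v-c["cy"])/f,1.])
def plane(n,u,v,z):
    o,d=ray(n,u,v); return o+d*(z-o[2])/d[2]
def cross(p,q):  # top px, side px -> mid point and gap
    (a,d),(b,e)=ray("top",*p),ray("side",*q)
    s=np.linalg.lstsq(np.c_[d,-e],b-a,rcond=None)[0]; x,y=a+s[0]*d,b+s[1]*e
    return (x+y)/2, np.linalg.norm(x-y)
def project(n,P):
    c=optics.calibration(n); f=192/np.tan(np.radians(c["fov_y"]/2)); q=np.linalg.inv(c["T"])@np.r_[P,1]
    return q[0]/q[2]*f+c["cx"], q[1]/q[2]*f+c["cy"]
E
python3 - <<'E'
import cv2
t=cv2.imread("pics/top0.png"); s=cv2.imread("pics/side0.png")
cv2.imwrite("pics/topc.png",cv2.resize(t[110:230,115:385],None,fx=2.96,fy=2.96,interpolation=cv2.INTER_CUBIC))
cv2.imwrite("pics/sidec.png",cv2.resize(s[80:290,155:375],None,fx=2.8,fy=2.8,interpolation=cv2.INTER_CUBIC))
E
```

```text
(no output)
```

View pics/topc.png

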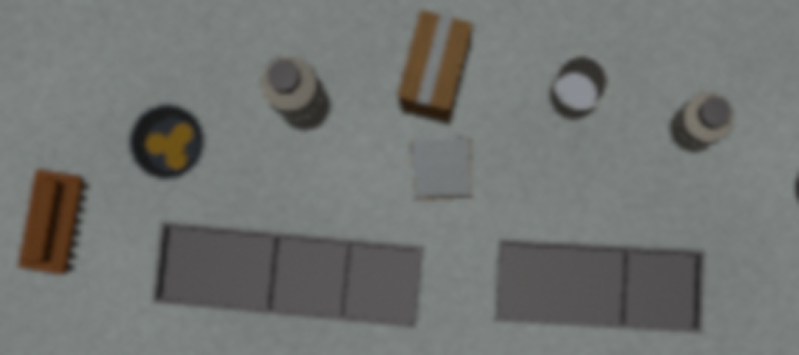

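View pics/sidec.png

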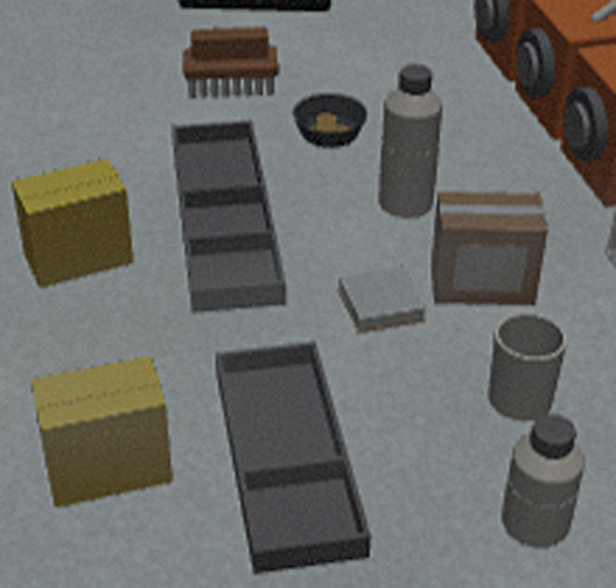

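```bash
python3 - <<'E'
from h import *
t=lambda x,y:((x+.5)/2.96-.5+115,(y+.5)/2.96-.5+110)
s=lambda x,y:((x+.5)/2.8-.5+155,(y+.5)/2.8-.5+80)
np.set_printoptions(precision=4,suppress=True)
for k,a,b,z in [("tallcap",(286,76),(415,73),.148),("shortcap",(715,110),(553,428),.1),("cuprim",(582,83),(528,336),.07),
 ("cart1",(424,11),(540,194),.085),("cart2",(472,22),(545,225),.085),("cart3",(450,112),(435,225),.085),("cart4",(402,100),(440,194),.085),("pad",(442,167),(381,294),.016)]:
    print(k,*cross(t(*a),s(*b)),plane("top",*t(*a),z)[:2],plane("side",*s(*b),z)[:2])
for k,C,S,z in [("t3",[(165,223),(422,247),(415,326),(155,300)],[(252,122),(285,302-14),(190,293),(173,125)],.025),("t2",[(500,240),(703,252),(701,331),(496,320)],[(316,344),(369,536),(252,549),(217,352)],.025),("brushblock",[(38,170),(83,178),(65,273),(19,266)],None,.04),("cart",[(424,11),(472,22),(450,112),(402,100)],[(540,194),(545,225),(435,225),(440,194)],.085)]:
  for n,f,Q in (("top",t,C),("side",s,S)):
    if Q is None: continue
    P=np.array([plane(n,*f(*c),z)[:2] for c in Q]); L=np.linalg.norm(P-np.roll(P,-1,0),axis=1)
    e=(P[0]+P[3]-P[1]-P[2])/2; print(k,n,P.mean(0),"L",L,"yaw of long(y) dev",np.degrees(np.arctan2(-e[0],e[1])))
m=[plane("side",*s(*c),.07)[:2] for c in [(194,31),(268,29),(270,46),(193,50)]]; print("grip",np.mean(m,0))
# colour-mask checks in the top view
im=cv2.imread("pics/top0.png"); hsv=cv2.cvtColor(im,cv2.COLOR_BGR2HSV)
m=cv2.inRange(hsv,(3,110,40),(18,255,255))
for c in cv2.findContours(m,0,1)[0]:
    if 60<cv2.contourArea(c)<800:
        r=cv2.minAreaRect(c); print("orange",r, plane("top",*r[0],.04)[:2],plane("top",*r[0],.085)[:2])
E
```

```text
tallcap [0.6519 0.1394 0.1487] 0.0012250495604737741 [0.6527 0.1394] [0.6517 0.1406]
shortcap [ 0.6196 -0.2634  0.0994] 0.0014177134206734626 [ 0.6201 -0.2635] [ 0.6185 -0.2639]
cuprim [ 0.6555 -0.1416  0.0707] 0.0007442869361537626 [ 0.656  -0.1418] [ 0.6554 -0.1409]
cart1 [0.7278 0.0125 0.0881] 0.0005866196471570849 [0.7284 0.0126] [0.7303 0.0165]
cart2 [ 0.7136 -0.0339  0.0906] 0.001881301662322756 [ 0.7161 -0.0343] [ 0.7163 -0.0271]
cart3 [ 0.6247 -0.0104  0.0897] 0.0036339707333143626 [ 0.6274 -0.0108] [ 0.6253 -0.0044]
cart4 [0.6418 0.0353 0.0869] 0.0035909869153995877 [0.6404 0.0358] [0.6448 0.0378]
pad [ 0.5826 -0.001   0.0142] 0.001356973174718265 [ 0.583  -0.0012] [ 0.5812 -0.003 ]
t3 top [0.475  0.1583] L [0.2671 0.0809 0.269  0.0799] yaw of long(y) dev -6.652800854243458
t3 side [0.4736 0.1583] L [0.2747 0.0832 0.2756 0.0825] yaw of long(y) dev -6.878169802511384
t2 top [ 0.4566 -0.159 ] L [0.2062 0.08   0.207  0.0817] yaw of long(y) dev -4.382095455191249
t2 side [ 0.4562 -0.1592] L [0.2044 0.0832 0.2059 0.0825] yaw of long(y) dev -4.680639757456217
brushblock top [0.5328 0.3993] L [0.0477 0.0987 0.0482 0.1001] yaw of long(y) dev -10.496372496984518
cart top [0.6781 0.0008] L [0.0485 0.0918 0.0484 0.091 ] yaw of long(y) dev -15.161139054569382
cart side [0.6792 0.0057] L [0.0458 0.0939 0.0465 0.0882] yaw of long(y) dev -21.296909474490796
grip [0.5312 0.3869]
orange ((131.91200256347656, 184.4840087890625), (15.741920471191406, 32.6465950012207), 10.30484676361084) [0.533  0.3995] [0.5288 0.3819]
orange ((261.38238525390625, 131.97061157226562), (17.220027923583984, 32.7423095703125), 14.03624439239502) [0.6839 0.0043] [0.6733 0.0036]
```

Both views agree to within a few mm (cap heights 148.7 and 99.4 mm, rim 70.7 mm, tray lengths about 270 and 206 mm). I'll take the brush first.

```bash
cat >> h.py <<'E'
TR={3:((.4745,.1583),-6.75),2:((.4565,-.159),-4.5)}
def bay(t,y):
    (a,b),w=TR[t]; w=np.radians(w); return a-np.sin(w)*y, b+np.cos(w)*y
def plan(*way):  # way: (x,y,z,yaw of tool y in deg); prints roll units, then shift in units (after the roll)
    s=env.observe(); p=np.array(s["position"]); R=np.array(s["tool_rot"]); yaw=np.degrees(np.arctan2(R[1,1],R[0,1]))
    print("now",s["time_s"],p.round(4),"yaw",round(yaw,2),"w",round(s["grip_width"],4),"gf",s["gripper_force"],"ft",np.round(s["ft_force"],1))
    for x,y,z,w in way:
        d=np.array([x,y,z])-p; a=np.radians(w)
        X=np.array([-np.sin(a),np.cos(a),0]);Y=np.array([np.cos(a),np.sin(a),0])
        u=np.array([d@X,d@Y,-d[2]])/.04; n=max(1,int(np.ceil(np.linalg.norm(u)/.85)))
        print("roll",round(-(w-yaw)/5,2),"shift",u.round(2),"=",n,"x",(u/n).round(3)); p=np.array([x,y,z]); yaw=w
E
python3 -c "
from h import *
print(bay(2,.037),bay(2,-.065),bay(3,.076),bay(3,-.02),bay(3,-.096))
plan((.533,.399,.13,79.3),(.533,.399,.045,79.3))"
```

```text
(np.float64(0.4594029865419303), np.float64(-0.12211405865187427)) (np.float64(0.4514001587776901), np.float64(-0.22379962669265333)) (np.float64(0.4834328422067956), np.float64(0.23377320272857438)) (np.float64(0.47214925205084324), np.float64(0.13843863086090147)) (np.float64(0.46321640984404755), np.float64(0.06296542813232707))
now 0.1 [0.2315 0.4986 0.2013] yaw 65.09 w 0.0854 gf 0.0 ft [1.5 0.3 0.3]
roll -2.84 shift [-7.87 -1.05  1.78] = 10 x [-0.787 -0.105  0.178]
roll -0.0 shift [0.   0.   2.12] = 3 x [0.    0.    0.708]
```

```bash
python3 -m jog '[{"roll":-0.95,"linear":[0,0,0]},{"roll":-0.95,"linear":[0,0,0]},{"roll":-0.94,"linear":[0,0,0]},{"linear":[-0.87,-0.12,0.2],"roll":0},{"linear":[-0.87,-0.12,0.2],"roll":0},{"linear":[-0.87,-0.12,0.2],"roll":0},{"linear":[-0.87,-0.12,0.2],"roll":0},{"linear":[-0.87,-0.12,0.2],"roll":0},{"linear":[-0.87,-0.12,0.2],"roll":0},{"linear":[-0.87,-0.12,0.2],"roll":0},{"linear":[-0.87,-0.12,0.2],"roll":0},{"linear":[-0.87,-0.12,0.2],"roll":0}]' && python3 -m jog '[{"linear":[0,0,0],"roll":0},{"linear":[0,0,0],"roll":0}]' && python3 -c "
from h import *
plan((.533,.399,.045,79.3))"
```

```text
time_s: 1.1
position: [0.5328, 0.3972, 0.129]
tool_rot: [[-0.983, 0.186, -0.001], [0.186, 0.983, -0.0], [0.001, -0.001, -1.0]]
ft_force: [0.8, 0.8, 0.3]
grip_width: 0.0854
gripper_force: 0.0
time_s: 1.27
position: [0.5324, 0.397, 0.1282]
tool_rot: [[-0.982, 0.188, -0.002], [0.188, 0.982, -0.001], [0.002, -0.001, -1.0]]
ft_force: [-0.7, 1.1, 0.1]
grip_width: 0.0855
gripper_force: 0.0
now 1.2667 [0.5324 0.397  0.1282] yaw 79.15 w 0.0855 gf 0.0 ft [-0.7  1.1  0.1]
roll -0.03 shift [-0.01  0.05  2.08] = 3 x [-0.002  0.018  0.693]
```

```bash
python3 -m jog '[{"linear":[0,0.05,0.7],"roll":0},{"linear":[0,0,0.7],"roll":0},{"linear":[0,0,0.66],"roll":0},{"linear":[0,0,0],"roll":0}]' && python3 -m jog '[{"linear":[0,0,0],"roll":0},{"linear":[0,0,0],"roll":0},{"linear":[0,0,0],"roll":0},{"linear":[0,0,0],"roll":0},{"linear":[0,0,0],"roll":0},{"linear":[0,0,0],"roll":0},{"linear":[0,0,0],"roll":0},{"linear":[0,0,0],"roll":0}]' -1 40 && python3 -c "
from h import *
plan((.533,.399,.14,79.3),(.4594,-.1221,.14,-4.5))"
```

```text
time_s: 1.6
position: [0.5281, 0.3995, 0.0425]
tool_rot: [[-0.983, 0.185, -0.009], [0.185, 0.983, -0.004], [0.008, -0.006, -1.0]]
ft_force: [-0.7, 0.2, -0.4]
grip_width: 0.0858
gripper_force: 0.0
time_s: 2.27
position: [0.5318, 0.4001, 0.0476]
tool_rot: [[-0.983, 0.186, 0.0], [0.186, 0.983, 0.0], [-0.0, 0.0, -1.0]]
ft_force: [0.1, -0.7, -0.3]
grip_width: -0.0002
gripper_force: 0.0
now 2.2667 [0.5318 0.4001 0.0476] yaw 79.28 w -0.0002 gf 0.0 ft [ 0.1 -0.7 -0.3]
roll -0.0 shift [-0.03 -0.02 -2.31] = 3 x [-0.011 -0.007 -0.77 ]
roll 16.76 shift [-13.13  -0.81  -0.  ] = 16 x [-0.821 -0.051 -0.   ]
```

```bash
python3 - <<'E'
from h import *
for n,p in(("top",(.53,.4,.05)),("side",(.53,.4,.05))):
    im=optics.get_image(n); u,v=map(int,project(n,p)); print(n,u,v)
    c=im[max(0,v-50):v+50,max(0,u-60):u+60,::-1]; cv2.imwrite(f"pics/{n}1.png",cv2.resize(c,(400,int(400*c.shape[0]/c.shape[1])),interpolation=cv2.INTER_CUBIC))
a,b=cv2.imread("pics/top1.png"),cv2.imread("pics/side1.png"); h=min(len(a),len(b)); cv2.imwrite("pics/m1.png",np.hstack([a[:h],b[:h]]))
E
```

```text
top 130 185
side 236 97
```

View pics/m1.png

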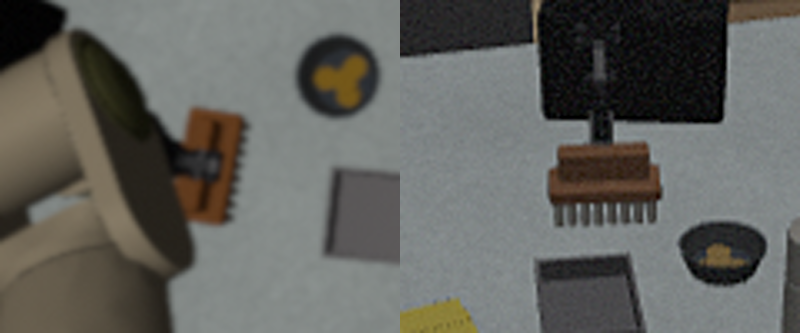

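The brush is unmoved, and the closed fingers appear to be beyond or above its grip. I need a better fix on the brush's y, so I'll check with edges of known height.

```bash
python3 - <<'E'
from h import *
np.set_printoptions(precision=4,suppress=True)
for k,u,v,z in (("grip top back",237.5,90,.07),("block bottom front",237.6,106,.024),("bristle front",238,114.6,0)): print(k,plane("side",u,v,z))
for P in ((.532,.4,.0476),(.532,.4,.08),(.532,.4,.12)): print(P,project("side",P),project("top",P))
im=cv2.imread("pics/top0.png")
print("row 184, u 118..146 BGR");
for r in (176,184,192): print(r,[tuple(int(a) for a in im[r,u]) for u in range(120,147,1)])
b=cv2.cvtColor(optics.get_image("side"),cv2.COLOR_RGB2BGR)
cv2.imwrite("pics/s2.png",cv2.resize(b[0:130,190:290],None,fx=5,fy=4.5,interpolation=cv2.INTER_NEAREST))
E
```

```text
grip top back [0.5365 0.409  0.07  ]
block bottom front [0.532  0.3925 0.024 ]
bristle front [0.5303 0.3813 0.    ]
(0.532, 0.4, 0.0476) (np.float64(236.87028937461713), np.float64(98.08042076284686)) (np.float64(130.77591351884917), np.float64(184.5949258333969))
(0.532, 0.4, 0.08) (np.float64(236.57356179047989), np.float64(88.56397121145363)) (np.float64(126.45423854211808), np.float64(183.66207440092754))
(0.532, 0.4, 0.12) (np.float64(236.19426063008564), np.float64(76.39927689032527)) (np.float64(120.7304112828437), np.float64(182.4265625943316))
row 184, u 118..146 BGR
176 [(127, 129, 123), (127, 128, 123), (126, 128, 123), (124, 127, 123), (109, 114, 117), (78, 89, 106), (41, 62, 94), (28, 53, 89), (27, 55, 89), (28, 56, 92), (27, 55, 92), (25, 52, 89), (19, 43, 75), (13, 30, 54), (9, 22, 41), (13, 29, 50), (19, 43, 71), (26, 52, 87), (28, 55, 91), (26, 54, 91), (22, 49, 83), (24, 42, 67), (40, 47, 55), (71, 73, 73), (103, 106, 101), (123, 125, 120), (126, 128, 123)]
184 [(130, 132, 126), (129, 131, 126), (122, 125, 122), (96, 103, 112), (55, 73, 100), (32, 58, 94), (27, 55, 91), (27, 55, 90), (27, 56, 92), (26, 54, 91), (24, 51, 87), (17, 39, 69), (8, 23, 45), (8, 23, 42), (17, 36, 62), (23, 47, 79), (27, 54, 89), (28, 56, 92), (25, 54, 89), (20, 44, 74), (28, 38, 55), (54, 58, 61), (87, 90, 87), (112, 114, 110), (124, 126, 121), (127, 129, 124), (129, 130, 125)]
192 [(123, 126, 122), (109, 115, 117), (78, 90, 106), (43, 65, 97), (29, 56, 92), (28, 55, 90), (25, 53, 89), (26, 54, 91), (26, 53, 88), (18, 44, 76), (11, 31, 56), (9, 22, 42), (11, 27, 50), (20, 42, 72), (25, 51, 86), (28, 55, 91), (26, 54, 90), (23, 49, 83), (23, 40, 65), (37, 45, 54), (63, 67, 67), (94, 97, 94), (116, 119, 114), (124, 126, 121), (126, 128, 123), (125, 128, 122), (127, 129, 123)]
```

View pics/s2.png

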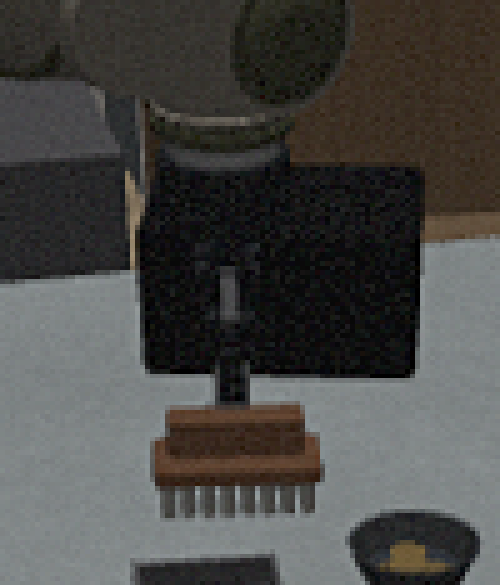

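```bash
python3 - <<'E'
from h import *
b=cv2.cvtColor(optics.get_image("top"),cv2.COLOR_RGB2BGR)
b=cv2.convertScaleAbs(b,alpha=1.8)
cv2.imwrite("pics/t2.png",cv2.resize(b[150:215,95:160],None,fx=9,fy=9,interpolation=cv2.INTER_CUBIC))
E
```

```text
(no output)
```

View pics/t2.png

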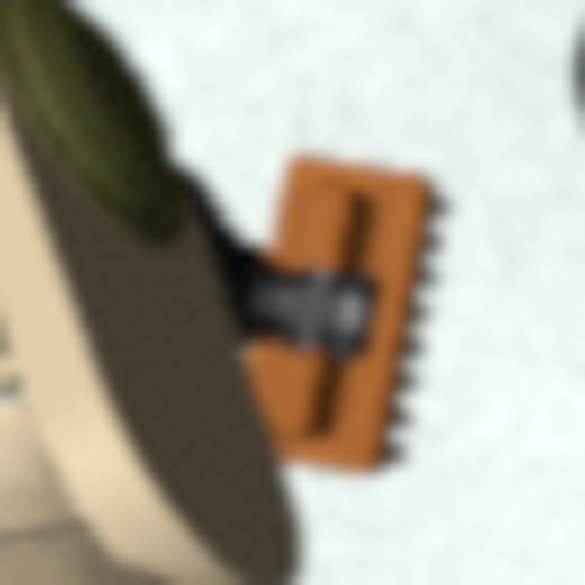

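```bash
python3 -m jog '[{"linear":[0,0,-0.3],"roll":0},{"linear":[0,0,-0.3],"roll":0},{"linear":[0,0,0],"roll":0},{"linear":[0,0,0],"roll":0}]' && python3 - <<'E'
from h import *
a=cv2.cvtColor(optics.get_image("top"),cv2.COLOR_RGB2BGR)[150:215,95:160]; b=cv2.cvtColor(optics.get_image("side"),cv2.COLOR_RGB2BGR)[60:125,205:270]
cv2.imwrite("pics/m3.png",cv2.resize(cv2.convertScaleAbs(np.hstack([a,b]),alpha=1.8),None,fx=6,fy=6,interpolation=cv2.INTER_CUBIC))
E
```

```text
time_s: 2.8
position: [0.532, 0.4002, 0.0717]
tool_rot: [[-0.983, 0.186, 0.001], [0.186, 0.983, 0.0], [-0.001, 0.001, -1.0]]
ft_force: [0.2, -0.7, -1.2]
grip_width: 0.0002
gripper_force: 0.0
```

View pics/m3.png

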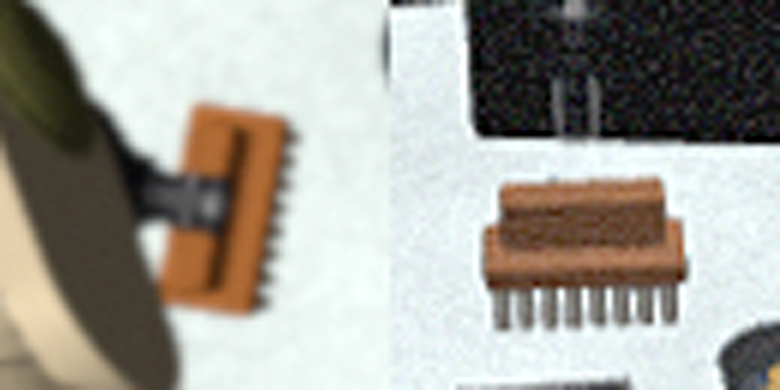

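```bash
python3 - <<'E'
from h import *
for p,q in (((130.3,183.8),(236,83.3)),((128.5,183.8),(236,83.3)),((133,183.8),(236,83.3)),((132,184.5),(236.5,90))): print(cross(p,q))
s=env.observe(); print(s["q"],s["position"],s["grip_width"])
E
```

```text
(array([0.52743242, 0.37726652, 0.10932553]), np.float64(0.0022865513778819687))
(array([0.52826699, 0.38365924, 0.10604938]), np.float64(0.00145445567624683))
(array([0.5261908 , 0.36775757, 0.11420077]), np.float64(0.0035238995687427513))
(array([0.52838453, 0.38175627, 0.08497033]), np.float64(0.0007004785806322005))
[ 2.67892186e+01  3.94182055e+01  6.50570266e+01 -1.24138210e-03
  7.55924170e+01 -5.24964354e+01] [0.53140873 0.39992911 0.07061023] 3.4281401755135486e-05
```

The fingers shut to zero width just above the grip, so the true fingertips look higher than reported. I'll check by touching down gently on the grip top with the fingers shut.

```bash
P='ft_force|position|time' 
python3 -m jog '[{"linear":[0,0,0.26],"roll":0},{"linear":[0,0,0.26],"roll":0},{"linear":[0,0,0],"roll":0}]' | egrep $P
python3 -m jog '[{"linear":[0,0,0.06],"roll":0},{"linear":[0,0,0],"roll":0}]' | egrep $P
python3 -m jog '[{"linear":[0,0,0.06],"roll":0},{"linear":[0,0,0],"roll":0}]' | egrep $P
python3 -m jog '[{"linear":[0,0,0.06],"roll":0},{"linear":[0,0,0],"roll":0}]' | egrep $P
```

```text
time_s: 3.15
position: [0.5303, 0.3993, 0.047]
ft_force: [-0.3, -0.9, -0.7]
time_s: 3.32
position: [0.5315, 0.4, 0.0474]
ft_force: [-1.0, 0.2, 0.2]
time_s: 3.48
position: [0.5318, 0.4001, 0.0456]
ft_force: [0.5, 0.3, -0.9]
time_s: 3.65
position: [0.5317, 0.4001, 0.0432]
ft_force: [-0.2, -0.2, -0.9]
```

```bash
python3 - <<'E'
from h import *
b=cv2.cvtColor(optics.get_image("side"),cv2.COLOR_RGB2BGR); a=cv2.imread("pics/side0.png")
d=cv2.GaussianBlur(cv2.absdiff(a,b).max(2),(3,3),0)
for v in range(78,112,2): print(v,[int(x) for x in d[v,222:254]])
b2=cv2.cvtColor(optics.get_image("top"),cv2.COLOR_RGB2BGR); d=cv2.GaussianBlur(cv2.absdiff(cv2.imread("pics/top0.png"),b2).max(2),(3,3),0)
for v in range(172,198,2): print(v,[int(x) for x in d[v,118:148]])
E
```

```text
78 [9, 8, 9, 13, 13, 13, 16, 15, 11, 8, 9, 11, 13, 15, 16, 14, 10, 9, 11, 13, 12, 9, 6, 7, 9, 11, 11, 10, 10, 10, 11, 11]
80 [11, 12, 11, 12, 14, 13, 9, 8, 9, 8, 8, 10, 9, 7, 5, 9, 14, 14, 10, 10, 11, 10, 8, 8, 9, 10, 10, 9, 9, 9, 8, 8]
82 [9, 12, 9, 5, 4, 5, 4, 4, 5, 10, 24, 37, 36, 30, 29, 29, 33, 32, 17, 8, 9, 9, 7, 6, 7, 7, 7, 8, 8, 7, 7, 8]
84 [3, 5, 5, 4, 3, 3, 3, 3, 4, 11, 35, 70, 96, 100, 100, 104, 94, 60, 21, 4, 4, 5, 4, 4, 4, 4, 4, 4, 4, 4, 4, 4]
86 [3, 2, 3, 4, 4, 5, 4, 3, 4, 7, 26, 69, 109, 119, 117, 120, 115, 78, 29, 7, 4, 3, 3, 3, 3, 3, 3, 3, 4, 4, 4, 4]
88 [2, 2, 3, 4, 4, 4, 5, 5, 4, 5, 23, 68, 108, 117, 117, 121, 113, 76, 27, 5, 4, 5, 4, 3, 3, 4, 3, 3, 3, 3, 3, 3]
90 [4, 4, 4, 4, 4, 5, 5, 4, 4, 6, 16, 44, 71, 80, 77, 76, 67, 42, 16, 4, 4, 5, 5, 5, 5, 4, 4, 4, 3, 3, 3, 3]
92 [3, 5, 5, 5, 6, 7, 6, 5, 5, 5, 7, 10, 12, 12, 13, 15, 15, 13, 8, 5, 5, 5, 5, 5, 6, 6, 5, 5, 4, 2, 3, 5]
94 [4, 4, 6, 7, 7, 6, 7, 6, 5, 4, 4, 5, 6, 5, 6, 7, 7, 8, 8, 7, 5, 6, 7, 6, 5, 6, 8, 7, 5, 4, 3, 4]
96 [4, 5, 6, 6, 7, 7, 6, 6, 6, 7, 8, 8, 6, 6, 6, 7, 8, 7, 6, 7, 8, 9, 9, 7, 7, 8, 6, 5, 4, 4, 3
[... 1443 characters left out ...]
7, 44, 37, 32, 20, 7, 4, 5, 6, 7, 8, 9, 9, 9, 9]
186 [103, 103, 104, 103, 98, 88, 76, 68, 63, 59, 52, 41, 32, 31, 37, 42, 40, 35, 27, 14, 5, 5, 6, 7, 8, 8, 9, 9, 9, 9]
188 [101, 102, 101, 96, 78, 52, 32, 25, 26, 30, 33, 30, 23, 19, 19, 26, 35, 36, 22, 8, 4, 5, 5, 6, 8, 8, 9, 9, 9, 9]
190 [100, 100, 99, 89, 63, 30, 9, 4, 4, 5, 7, 7, 6, 5, 6, 10, 12, 10, 7, 5, 5, 5, 6, 7, 8, 8, 9, 9, 9, 8]
192 [99, 99, 94, 81, 60, 34, 13, 6, 6, 6, 6, 5, 4, 4, 4, 4, 5, 6, 6, 6, 5, 5, 6, 7, 8, 9, 9, 8, 8, 8]
194 [101, 100, 91, 77, 62, 44, 24, 9, 5, 6, 6, 5, 4, 4, 4, 5, 6, 6, 6, 5, 5, 5, 7, 8, 9, 9, 8, 8, 8, 8]
196 [102, 99, 88, 73, 60, 50, 35, 17, 6, 5, 5, 5, 4, 5, 5, 5, 6, 6, 5, 5, 5, 6, 7, 8, 9, 9, 9, 9, 8, 8]
```

```bash
P='ft_force|position' 
for i in 1; do python3 -m jog '[{"linear":[0,0,0.08],"roll":0},{"linear":[0,0,0],"roll":0},{"linear":[0,0,0],"roll":0}]' | egrep $P
python3 -m jog '[{"linear":[0,0,0.08],"roll":0},{"linear":[0,0,0],"roll":0},{"linear":[0,0,0],"roll":0}]' | egrep $P
python3 -m jog '[{"linear":[0,0,0.08],"roll":0},{"linear":[0,0,0],"roll":0},{"linear":[0,0,0],"roll":0}]' | egrep $P; done
```

```text
position: [0.532, 0.4003, 0.0406]
ft_force: [1.5, 0.5, 2.6]
position: [0.5322, 0.4004, 0.0405]
ft_force: [-6.9, -4.7, 22.8]
position: [0.5323, 0.4006, 0.0404]
ft_force: [-13.3, -7.2, 41.9]
```

Contact came at a reported z of 0.0405 m on a grip top that stands at 0.070 m. The true fingertips are therefore about 29 mm above the reported TCP, which agrees with the side view. I'll use that offset from here on: back off, open, go lower and grip.

```bash
P='ft_force|position|grip|time' 
python3 -m jog '[{"linear":[0,0,-0.5],"roll":0},{"linear":[0,0,-0.5],"roll":0},{"linear":[0,0,0],"roll":0}]' | egrep $P
python3 -m jog '[{"linear":[0,0,0],"roll":0},{"linear":[0,0,0],"roll":0},{"linear":[0,0,0],"roll":0},{"linear":[0,0,0],"roll":0},{"linear":[0,0,0],"roll":0},{"linear":[0,0,0],"roll":0},{"linear":[0,0,0],"roll":0}]' 1 40| egrep $P
python3 -m jog '[{"linear":[0,0,0.5],"roll":0},{"linear":[0,0,0.5],"roll":0},{"linear":[0,0,0.3],"roll":0},{"linear":[0,0,0],"roll":0},{"linear":[0,0,0],"roll":0}]' | egrep $P
```

```text
time_s: 4.75
position: [0.5332, 0.4009, 0.0778]
ft_force: [0.7, -0.1, 1.7]
grip_width: -0.0001
gripper_force: 0.0
time_s: 5.33
position: [0.5317, 0.4001, 0.0735]
ft_force: [-0.1, -0.8, -0.6]
grip_width: 0.083
gripper_force: 0.0
time_s: 5.75
position: [0.5318, 0.4001, 0.0217]
ft_force: [0.4, -0.4, 0.3]
grip_width: 0.0852
gripper_force: 0.0
```

```bash
P='ft_force|position|grip|time' 
python3 -m jog '[{"linear":[0,0,0],"roll":0},{"linear":[0,0,0],"roll":0},{"linear":[0,0,0],"roll":0},{"linear":[0,0,0],"roll":0},{"linear":[0,0,0],"roll":0},{"linear":[0,0,0],"roll":0},{"linear":[0,0,0],"roll":0},{"linear":[0,0,0],"roll":0}]' -1 40| egrep $P
```

```text
time_s: 6.42
position: [0.5319, 0.4003, 0.0222]
ft_force: [-0.8, 0.6, 3.2]
grip_width: 0.023
gripper_force: 44.2
```

```bash
P='ft_force|position|grip|time' 
python3 -m jog '[{"linear":[0,0,-0.5],"roll":0},{"linear":[0,0,-0.8],"roll":0},{"linear":[0,0,-0.8],"roll":1},{"linear":[0,0,0],"roll":1},{"linear":[0,0,0],"roll":1},{"linear":[0,0,0],"roll":1},{"linear":[0,0,0],"roll":1},{"linear":[0,0,0],"roll":1},{"linear":[0,0,0],"roll":1},{"linear":[0,0,0],"roll":1},{"linear":[0,0,0],"roll":1},{"linear":[0,0,0],"roll":1}]' | egrep $P
python3 -m jog '[{"linear":[0,0,0],"roll":1},{"linear":[0,0,0],"roll":1},{"linear":[0,0,0],"roll":1},{"linear":[0,0,0],"roll":1},{"linear":[0,0,0],"roll":1},{"linear":[0,0,0],"roll":1},{"linear":[0,0,0],"roll":0.76},{"linear":[0,0,0],"roll":0},{"linear":[0,0,0],"roll":0}]' | egrep $P
python3 -c "
from h import *
plan((.4594,-.1221,.1,-4.5))"
```

```text
time_s: 7.42
position: [0.5316, 0.4, 0.1054]
ft_force: [0.1, 0.9, -2.0]
grip_width: 0.0235
gripper_force: 44.1
time_s: 8.17
position: [0.5316, 0.4, 0.1054]
ft_force: [0.6, 0.6, -1.1]
grip_width: 0.0235
gripper_force: 44.1
now 8.1667 [0.5316 0.4    0.1054] yaw -4.39 w 0.0235 gf 44.10189005197026 ft [ 0.6  0.6 -1.1]
roll 0.02 shift [-13.15  -0.78   0.14] = 16 x [-0.822 -0.048  0.009]
```

```bash
P='ft_force|position|grip|time' 
python3 -m jog '[{"linear":[-0.82,-0.05,0],"roll":0},{"linear":[-0.82,-0.05,0],"roll":0},{"linear":[-0.82,-0.05,0],"roll":0},{"linear":[-0.82,-0.05,0],"roll":0},{"linear":[-0.82,-0.05,0],"roll":0},{"linear":[-0.82,-0.05,0],"roll":0},{"linear":[-0.82,-0.05,0],"roll":0},{"linear":[-0.82,-0.05,0],"roll":0},{"linear":[-0.82,-0.05,0],"roll":0},{"linear":[-0.82,-0.05,0],"roll":0},{"linear":[-0.82,-0.05,0],"roll":0},{"linear":[-0.82,-0.05,0],"roll":0}]' | egrep $P
python3 -m jog '[{"linear":[-0.82,-0.05,0],"roll":0},{"linear":[-0.82,-0.05,0],"roll":0},{"linear":[-0.82,-0.05,0],"roll":0},{"linear":[-0.82,-0.05,0],"roll":0},{"linear":[0,0,0],"roll":0},{"linear":[0,0,0],"roll":0},{"linear":[0,0,0],"roll":0}]' | egrep $P
python3 - <<'E'
from h import *
plan((.4594,-.1221,.0275,-4.5))
for n in("top","side"):
    b=cv2.cvtColor(optics.get_image(n),cv2.COLOR_RGB2BGR); u,v=map(int,project(n,(.46,-.13,.06))); c=b[v-50:v+50,u-60:u+60]; cv2.imwrite(f"pics/_{n}.png",cv2.resize(cv2.convertScaleAbs(c,alpha=1.5),(400,333),interpolation=cv2.INTER_CUBIC)); print(n,u-60,v-50)
cv2.imwrite("pics/m4.png",np.hstack([cv2.imread("pics/_top.png"),cv2.imread("pics/_side.png")]))
E
```

```text
time_s: 9.17
position: [0.4764, 0.0081, 0.106]
ft_force: [0.3, 0.0, -0.8]
grip_width: 0.0233
gripper_force: 44.1
time_s: 9.75
position: [0.4584, -0.1201, 0.1058]
ft_force: [-0.1, -0.1, -1.1]
grip_width: 0.0233
gripper_force: 44.0
now 9.75 [ 0.4584 -0.1201  0.1058] yaw -4.46 w 0.0233 gf 44.0495592111256 ft [-0.1 -0.1 -1.1]
roll 0.01 shift [-0.05  0.03  1.96] = 3 x [-0.016  0.009  0.652]
top 248 154
side 195 164
```

View pics/m4.png

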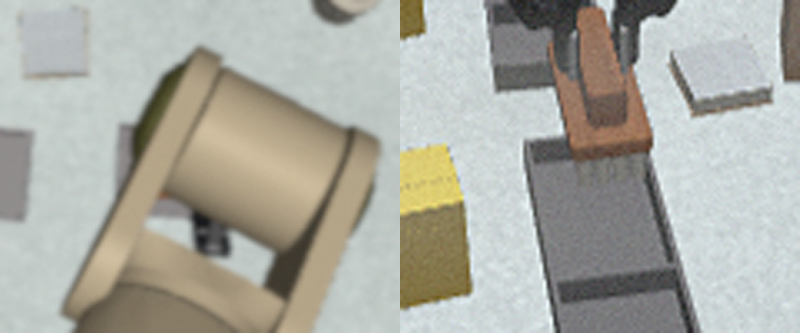

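```bash
python3 -c "
from h import *
print(plane('side',195+213/3.333,164+153/3.333,.1076), 'expect ~(.454,-.172)')
print(plane('side',195+212/3.333,164+119/3.333,.1536),'grip lower front?')"
python3 -m jog '[{"linear":[-0.05,0.03,0.7],"roll":0},{"linear":[0,0,0.6],"roll":0},{"linear":[0,0,0.3],"roll":0},{"linear":[0,0,0.15],"roll":0},{"linear":[0,0,0.1],"roll":0},{"linear":[0,0,0],"roll":0},{"linear":[0,0,0],"roll":0},{"linear":[0,0,0],"roll":0}]'
```

```text
[ 0.45783437 -0.16672628  0.1076    ] expect ~(.454,-.172)
[ 0.4520084  -0.18650811  0.1536    ] grip lower front?
time_s: 10.52
position: [0.4601, -0.1227, 0.0326]
tool_rot: [[0.078, 0.997, 0.001], [0.997, -0.078, -0.001], [-0.001, 0.001, -1.0]]
ft_force: [-0.1, 0.3, -2.0]
grip_width: 0.0234
gripper_force: 44.0
```

```bash
P='ft_force|position|grip|time' 
python3 -m jog '[{"linear":[0,0,0.07],"roll":0},{"linear":[0,0,0.06],"roll":0},{"linear":[0,0,0.02],"roll":0},{"linear":[0,0,0],"roll":0},{"linear":[0,0,0],"roll":0}]' | egrep $P
python3 -m jog '[{"linear":[0,0,0],"roll":0},{"linear":[0,0,0],"roll":0},{"linear":[0,0,0],"roll":0},{"linear":[0,0,0],"roll":0},{"linear":[0,0,0],"roll":0}]' 0.2 | egrep $P
python3 -m jog '[{"linear":[0,0,-0.5],"roll":0},{"linear":[0,0,-0.8],"roll":0},{"linear":[0,0,-0.8],"roll":0},{"linear":[0,0,-0.8],"roll":0},{"linear":[0,0,-0.3],"roll":0},{"linear":[0,0,0],"roll":0},{"linear":[0,0,0],"roll":0}]' | egrep $P
python3 -c "
from h import *
plan((.676,.003,.155,75.5),(.676,.003,.025,75.5))"
```

```text
time_s: 10.93
position: [0.4598, -0.1227, 0.0262]
ft_force: [-0.9, 0.8, 4.3]
grip_width: 0.0234
gripper_force: 44.1
time_s: 11.35
position: [0.4596, -0.1226, 0.0257]
ft_force: [-0.6, 1.0, 0.2]
grip_width: 0.0513
gripper_force: 0.0
time_s: 11.93
position: [0.4595, -0.1226, 0.1538]
ft_force: [-0.5, -0.2, -0.4]
grip_width: 0.0511
gripper_force: 0.0
now 11.9333 [ 0.4595 -0.1226  0.1538] yaw -4.51 w 0.0511 gf 0.0 ft [-0.5 -0.2 -0.4]
roll -16.0 shift [-4.45  4.39 -0.03] = 8 x [-0.557  0.549 -0.004]
roll -0.0 shift [0.   0.   3.25] = 4 x [0.    0.    0.812]
```

```bash
P='ft_force|position|grip|time' 
python3 -m jog '[{"linear":[0,0,0],"roll":-1},{"linear":[0,0,0],"roll":-1},{"linear":[0,0,0],"roll":-1},{"linear":[0,0,0],"roll":-1},{"linear":[0,0,0],"roll":-1},{"linear":[0,0,0],"roll":-1},{"linear":[0,0,0],"roll":-1},{"linear":[0,0,0],"roll":-1},{"linear":[0,0,0],"roll":-1},{"linear":[0,0,0],"roll":-1},{"linear":[0,0,0],"roll":-1},{"linear":[0,0,0],"roll":-1}]' 1 | egrep time
python3 -m jog '[{"linear":[0,0,0],"roll":-1},{"linear":[0,0,0],"roll":-1},{"linear":[0,0,0],"roll":-1},{"linear":[0,0,0],"roll":-1},{"linear":[-0.56,0.55,0],"roll":0},{"linear":[-0.56,0.55,0],"roll":0},{"linear":[-0.56,0.55,0],"roll":0},{"linear":[-0.56,0.55,0],"roll":0},{"linear":[-0.56,0.55,0],"roll":0},{"linear":[-0.56,0.55,0],"roll":0},{"linear":[-0.56,0.55,0],"roll":0},{"linear":[-0.56,0.55,0],"roll":0}]' | egrep time
python3 -m jog '[{"linear":[0,0,0],"roll":0},{"linear":[0,0,0],"roll":0},{"linear":[0,0,0],"roll":0}]' | egrep $P
python3 - <<'E'
from h import *
plan((.677,.003,.022,75.5))
for n,p in(("top",(.46,-.13,.04)),("side",(.62,-.02,.04))):
    b=cv2.cvtColor(optics.get_image(n),cv2.COLOR_RGB2BGR); u,v=map(int,project(n,p)); c=b[v-60:v+60,u-72:u+72]; cv2.imwrite(f"pics/_{n}.png",cv2.resize(cv2.convertScaleAbs(c,alpha=1.5),(400,333),interpolation=cv2.INTER_CUBIC)); print(n,u-72,v-60)
cv2.imwrite("pics/m5.png",np.hstack([cv2.imread("pics/_top.png"),cv2.imread("pics/_side.png")]))
E
```

```text
time_s: 12.93
time_s: 13.93
time_s: 14.18
position: [0.6764, 0.0027, 0.1521]
ft_force: [-1.6, -0.5, -0.4]
grip_width: 0.0852
gripper_force: 0.0
now 14.1833 [0.6764 0.0027 0.1521] yaw 75.49 w 0.0852 gf 0.0 ft [-1.6 -0.5 -0.4]
roll -0.0 shift [-0.01  0.01  3.25] = 4 x [-0.003  0.003  0.813]
top 236 145
side 236 118
```

View pics/m5.png

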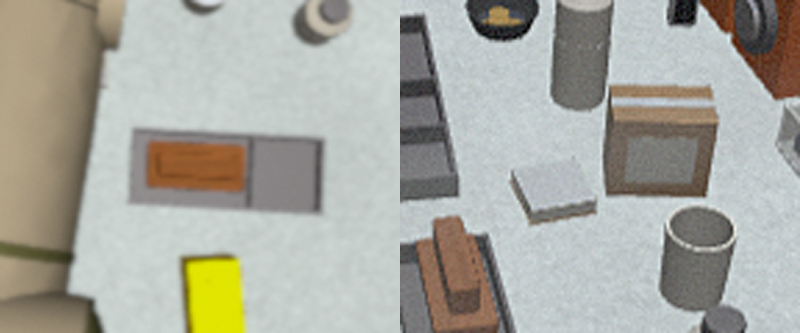

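```bash
cat >> h.py <<'E'
def tray(n,p):
    (a,b),w=TR[n]; w=np.radians(w); d=np.array(p[:2])-[a,b]; return np.array([d[0]*np.cos(w)+d[1]*np.sin(w),-d[0]*np.sin(w)+d[1]*np.cos(w)])
E
python3 - <<'E'
from h import *
t=lambda x,y:((x+.5)/2.78-.5+236,(y+.5)/2.78-.5+145)
B=[(150,141),(246,146),(242,190),(147,185)]
P=[tray(2,plane("top",*t(*c),.044)) for c in B]; print(np.round(P,4),np.mean(P,0))
T=[(132,129),(323,138),(321,213),(129,204)]
P=[tray(2,plane("top",*t(*c),.025)) for c in T]; print(np.round(P,4),np.mean(P,0))
b=cv2.cvtColor(optics.get_image("top"),cv2.COLOR_RGB2HSV); m=cv2.inRange(b,(3,110,40),(18,255,255)); m[:180]=0;m[215:]=0;m[:,:275]=0;m[:,360:]=0
c=max(cv2.findContours(m,0,1)[0],key=cv2.contourArea); r=cv2.minAreaRect(c); print(r,tray(2,plane("top",*r[0],.044)))
E
```

```text
[[ 0.0266  0.0856]
 [ 0.0272 -0.0165]
 [-0.0198 -0.0144]
 [-0.0204  0.0863]] [0.00340893 0.03521913]
[[ 0.0396  0.1047]
 [ 0.0417 -0.1017]
 [-0.0392 -0.1028]
 [-0.0418  0.1035]] [8.80564818e-05 9.17556079e-04]
((306.07855224609375, 204.42893981933594), (34.55683135986328, 16.129850387573242), 2.8624050617218018) [0.00269859 0.03567823]
```

The brush sits at tray (3, 35) mm, which is fine. In the view the carton stands untouched under the gripper, so I grip it now.

```bash
P='ft_force|position|grip|time' 
python3 -m jog '[{"linear":[0,0,0.8],"roll":0},{"linear":[0,0,0.8],"roll":0},{"linear":[0,0,0.7],"roll":0},{"linear":[0,0,0.5],"roll":0},{"linear":[0,0,0.3],"roll":0},{"linear":[0,0,0.15],"roll":0},{"linear":[0,0,0],"roll":0},{"linear":[0,0,0],"roll":0}]' | egrep $P
python3 -m jog '[{"linear":[0,0,0],"roll":0},{"linear":[0,0,0],"roll":0},{"linear":[0,0,0],"roll":0},{"linear":[0,0,0],"roll":0},{"linear":[0,0,0],"roll":0},{"linear":[0,0,0],"roll":0},{"linear":[0,0,0],"roll":0}]' -1 40| egrep $P
```

```text
time_s: 15.0
position: [0.6777, 0.0026, 0.0251]
ft_force: [-1.4, 0.5, 0.3]
grip_width: 0.0856
gripper_force: 0.0
time_s: 15.58
position: [0.6778, 0.0029, 0.0252]
ft_force: [-0.6, 1.2, 7.0]
grip_width: 0.0533
gripper_force: 42.1
```

```bash
P='ft_force|position|grip|time' 
python3 -m jog '[{"linear":[0,0,-0.4],"roll":0},{"linear":[0,0,-0.8],"roll":0},{"linear":[0,0,-0.8],"roll":1},{"linear":[0,0,0],"roll":1},{"linear":[0,0,0],"roll":1},{"linear":[0,0,0],"roll":1},{"linear":[0,0,0],"roll":1},{"linear":[0,0,0],"roll":1},{"linear":[0,0,0],"roll":1},{"linear":[0,0,0],"roll":1},{"linear":[0,0,0],"roll":1},{"linear":[0,0,0],"roll":1}]' | egrep time
python3 -m jog '[{"linear":[0,0,0],"roll":1},{"linear":[0,0,0],"roll":1},{"linear":[0,0,0],"roll":1},{"linear":[0,0,0],"roll":1},{"linear":[0,0,0],"roll":1},{"linear":[0,0,0],"roll":1},{"linear":[0,0,0],"roll":0.45},{"linear":[0,0,0],"roll":0},{"linear":[0,0,0],"roll":0}]' | egrep $P
python3 -c "
from h import *
plan((.49,.01,.1,-6.75),(.4834,.2338,.1,-6.75),(.4834,.2338,.029,-6.75))"
```

```text
time_s: 16.58
time_s: 17.33
position: [0.6769, 0.0029, 0.1034]
ft_force: [0.5, 0.7, -3.0]
grip_width: 0.0534
gripper_force: 43.5
now 17.3333 [0.6769 0.0029 0.1034] yaw -6.68 w 0.0534 gf 43.4815639257431 ft [ 0.5  0.7 -3. ]
roll 0.01 shift [-0.37 -4.66  0.09] = 6 x [-0.062 -0.777  0.014]
roll -0.0 shift [ 5.54 -0.82 -0.  ] = 7 x [ 0.791 -0.117 -0.   ]
roll -0.0 shift [0.   0.   1.78] = 3 x [0.    0.    0.592]
```

```bash
P='ft_force|position|grip|time' 
python3 -m jog '[{"linear":[-0.06,-0.78,0],"roll":0},{"linear":[-0.06,-0.78,0],"roll":0},{"linear":[-0.06,-0.78,0],"roll":0},{"linear":[-0.06,-0.78,0],"roll":0},{"linear":[-0.06,-0.78,0],"roll":0},{"linear":[-0.06,-0.78,0],"roll":0},{"linear":[0.4,-0.1,0],"roll":0}]' | egrep time
python3 -m jog '[{"linear":[0.79,-0.12,0],"roll":0},{"linear":[0.79,-0.12,0],"roll":0},{"linear":[0.79,-0.12,0],"roll":0},{"linear":[0.79,-0.12,0],"roll":0},{"linear":[0.79,-0.12,0],"roll":0},{"linear":[0.79,-0.12,0],"roll":0},{"linear":[0.4,0,0],"roll":0},{"linear":[0,0,0],"roll":0},{"linear":[0,0,0],"roll":0},{"linear":[0,0,0],"roll":0},{"linear":[0,0,0],"roll":0}]' | egrep $P
python3 - <<'E'
from h import *
plan((.4834,.2338,.029,-6.75))
b=cv2.cvtColor(optics.get_image("side"),cv2.COLOR_RGB2BGR); u,v=map(int,project("side",(.48,.22,.07))); c=b[v-50:v+50,u-60:u+60]; cv2.imwrite("pics/m6.png",cv2.resize(cv2.convertScaleAbs(c,alpha=1.5),(600,500),interpolation=cv2.INTER_CUBIC)); print(u-60,v-50)
E
```

```text
time_s: 17.92
time_s: 18.83
position: [0.4832, 0.2336, 0.1039]
ft_force: [-0.8, -0.9, -3.0]
grip_width: 0.0538
gripper_force: 44.4
now 18.8333 [0.4832 0.2336 0.1039] yaw -6.8 w 0.0538 gf 44.37772572040558 ft [-0.8 -0.9 -3. ]
roll -0.01 shift [0.01 0.01 1.87] = 3 x [0.002 0.002 0.624]
171 74
```

View pics/m6.png

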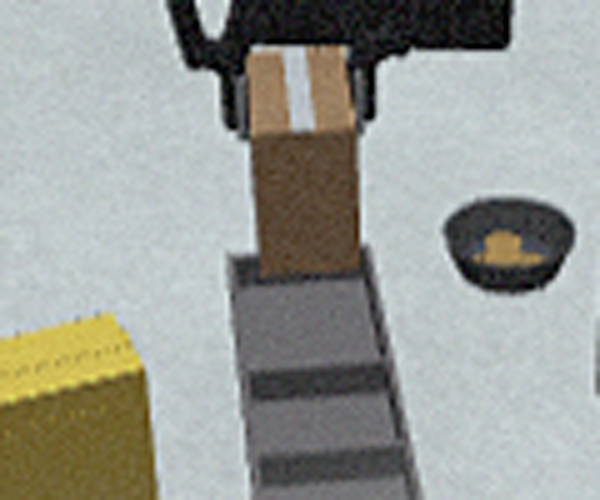

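```bash
python3 -c "
from h import *
for u,v,z in((309,275,.0787),(303,130,.1637)): print(tray(3,plane('side',u/5+171,v/5+74,z)),'expect y .031')"
python3 -m jog '[{"linear":[0,0,0.6],"roll":0},{"linear":[0,0,0.5],"roll":0},{"linear":[0,0,0.4],"roll":0},{"linear":[0,0,0.2],"roll":0},{"linear":[0,0,0],"roll":0},{"linear":[0,0,0],"roll":0},{"linear":[0,0,0],"roll":0}]' | egrep 'pos|ft'
```

```text
[-0.00193253  0.02498506] expect y .031
[-0.00188266  0.02752426] expect y .031
position: [0.4839, 0.2345, 0.0369]
ft_force: [-0.4, 0.3, -2.8]
```

```bash
P='ft_force|position|grip|time' 
python3 -m jog '[{"linear":[0.1,0,0],"roll":0},{"linear":[0,0,0.1],"roll":0},{"linear":[0,0,0.06],"roll":0},{"linear":[0,0,0.04],"roll":0},{"linear":[0,0,0],"roll":0},{"linear":[0,0,0],"roll":0}]' | egrep $P
```

```text
time_s: 19.97
position: [0.4838, 0.2389, 0.0291]
ft_force: [-2.8, 0.6, 11.9]
grip_width: 0.0534
gripper_force: 45.5
```

```bash
P='ft_force|position|grip|time' 
python3 -m jog '[{"linear":[0,0,0],"roll":0},{"linear":[0,0,0],"roll":0},{"linear":[0,0,0],"roll":0},{"linear":[0,0,0],"roll":0},{"linear":[0,0,0],"roll":0}]' 0.7 | egrep $P
python3 -m jog '[{"linear":[0,0,-0.5],"roll":0},{"linear":[0,0,-0.8],"roll":0},{"linear":[0,0,-0.8],"roll":0},{"linear":[0,0,-0.8],"roll":0},{"linear":[0,0,-0.3],"roll":0},{"linear":[0,0,0],"roll":0},{"linear":[0,0,0],"roll":0}]' 1 | egrep $P
python3 -c "
from h import *
plan((.49,.0,.155,-6.75),(.6557,-.1416,.155,-6.75),(.6557,-.1416,.015,-6.75))"
```

```text
time_s: 20.38
position: [0.4836, 0.2385, 0.0277]
ft_force: [-0.7, -0.3, -0.9]
grip_width: 0.0731
gripper_force: 0.0
time_s: 20.97
position: [0.4835, 0.2384, 0.1557]
ft_force: [0.3, -0.4, -0.9]
grip_width: 0.0852
gripper_force: 0.0
now 20.9667 [0.4835 0.2384 0.1557] yaw -6.76 w 0.0852 gf 0.0 ft [ 0.3 -0.4 -0.9]
roll -0.0 shift [-5.9   0.86  0.02] = 8 x [-0.738  0.108  0.002]
roll -0.0 shift [-3.03  4.53 -0.  ] = 7 x [-0.433  0.647 -0.   ]
roll -0.0 shift [0.  0.  3.5] = 5 x [0.  0.  0.7]
```

```bash
P='ft_force|position|grip|time' 
python3 -m jog '[{"linear":[-0.74,0.11,0],"roll":0},{"linear":[-0.74,0.11,0],"roll":0},{"linear":[-0.74,0.11,0],"roll":0},{"linear":[-0.74,0.11,0],"roll":0},{"linear":[-0.74,0.11,0],"roll":0},{"linear":[-0.74,0.11,0],"roll":0},{"linear":[-0.74,0.11,0],"roll":0},{"linear":[-0.74,0.11,0],"roll":0}]' | egrep time
python3 -m jog '[{"linear":[-0.43,0.65,0],"roll":0},{"linear":[-0.43,0.65,0],"roll":0},{"linear":[-0.43,0.65,0],"roll":0},{"linear":[-0.43,0.65,0],"roll":0},{"linear":[-0.43,0.65,0],"roll":0},{"linear":[-0.43,0.65,0],"roll":0},{"linear":[-0.43,0.65,0],"roll":0},{"linear":[0,0,0],"roll":0},{"linear":[0,0,0],"roll":0},{"linear":[0,0,0],"roll":0}]' | egrep $P
python3 - <<'E'
from h import *
plan((.6557,-.1416,.015,-6.75))
b=cv2.cvtColor(optics.get_image("top"),cv2.COLOR_RGB2HSV); m=cv2.inRange(b,(3,80,40),(18,255,255)); m[:175]=0;m[225:]=0;m[:,:160]=0;m[:,260:]=0
for c in cv2.findContours(m,0,1)[0]:
    if cv2.contourArea(c)>30: r=cv2.minAreaRect(c); print(r,tray(3,plane("top",*r[0],.089)),cv2.boundingRect(c))
E
```

```text
time_s: 21.63
time_s: 22.47
position: [0.6564, -0.1413, 0.154]
ft_force: [0.3, 0.5, -0.4]
grip_width: 0.0858
gripper_force: 0.0
now 22.4667 [ 0.6564 -0.1413  0.154 ] yaw -6.76 w 0.0858 gf 0.0 ft [ 0.3  0.5 -0.4]
roll -0.0 shift [-0.01 -0.02  3.48] = 5 x [-0.002 -0.003  0.695]
((184.2769317626953, 199.2846221923828), (35.101829528808594, 19.101348876953125), 7.125016689300537) [-0.00026225  0.07050006] (166, 188, 37, 23)
```

The carton sits at tray (0, 71) mm or better. Next is the cup.

```bash
P='ft_force|position|grip|time' 
python3 -m jog '[{"linear":[0,0,0.8],"roll":0},{"linear":[0,0,0.8],"roll":0},{"linear":[0,0,0.7],"roll":0},{"linear":[0,0,0.6],"roll":0},{"linear":[0,0,0.4],"roll":0},{"linear":[0,0,0.15],"roll":0},{"linear":[0,0,0],"roll":0},{"linear":[0,0,0],"roll":0}]' | egrep $P
python3 -m jog '[{"linear":[0,0,0],"roll":0},{"linear":[0,0,0],"roll":0},{"linear":[0,0,0],"roll":0},{"linear":[0,0,0],"roll":0},{"linear":[0,0,0],"roll":0},{"linear":[0,0,0],"roll":0},{"linear":[0,0,0],"roll":0}]' -1 25| egrep $P
python3 -m jog '[{"linear":[0,0,-0.4],"roll":0},{"linear":[0,0,-0.8],"roll":0},{"linear":[0,0,-0.8],"roll":0},{"linear":[0,0,-0.4],"roll":0},{"linear":[0,0,0],"roll":0},{"linear":[0,0,0],"roll":0},{"linear":[0,0,0],"roll":0}]' | egrep $P
python3 -c "
from h import *
x,y=bay(3,-.02)
plan((.5,-.1,.1,-6.75),(x,y,.1,-6.75),(x,y,.02,-6.75))"
```

```text
time_s: 23.18
position: [0.6574, -0.1415, 0.0189]
ft_force: [1.1, -0.1, -0.2]
grip_width: 0.0855
gripper_force: 0.0
time_s: 23.77
position: [0.6578, -0.142, 0.0194]
ft_force: [-0.9, 1.1, 5.8]
grip_width: 0.0556
gripper_force: 25.6
time_s: 24.35
position: [0.6566, -0.1416, 0.1127]
ft_force: [0.2, 0.2, -1.4]
grip_width: 0.0553
gripper_force: 26.9
now 24.35 [ 0.6566 -0.1416  0.1127] yaw -6.77 w 0.0553 gf 26.86799861578038 ft [ 0.2  0.2 -1.4]
roll -0.0 shift [ 0.57 -4.01  0.32] = 5 x [ 0.114 -0.802  0.063]
roll -0.0 shift [ 5.84 -1.39 -0.  ] = 8 x [ 0.73  -0.174 -0.   ]
roll -0.0 shift [0. 0. 2.] = 3 x [0.    0.    0.667]
```

```bash
P='ft_force|position|grip|time' 
python3 -m jog '[{"linear":[0.11,-0.8,0],"roll":0},{"linear":[0.11,-0.8,0],"roll":0},{"linear":[0.11,-0.8,0],"roll":0},{"linear":[0.11,-0.8,0],"roll":0},{"linear":[0.11,-0.8,0],"roll":0}]' | egrep time
python3 -m jog '[{"linear":[0.73,-0.17,0],"roll":0},{"linear":[0.73,-0.17,0],"roll":0},{"linear":[0.73,-0.17,0],"roll":0},{"linear":[0.73,-0.17,0],"roll":0},{"linear":[0.73,-0.17,0],"roll":0},{"linear":[0.73,-0.17,0],"roll":0},{"linear":[0.73,-0.17,0],"roll":0},{"linear":[0.73,-0.17,0],"roll":0},{"linear":[0,0,0],"roll":0},{"linear":[0,0,0],"roll":0},{"linear":[0,0,0],"roll":0}]' | egrep $P
python3 - <<'E'
from h import *
x,y=bay(3,-.02); plan((x,y,.0235,-6.75))
b=cv2.cvtColor(optics.get_image("side"),cv2.COLOR_RGB2BGR); u,v=map(int,project("side",(.475,.13,.09))); c=b[v-50:v+50,u-60:u+60]; cv2.imwrite("pics/m7.png",cv2.resize(cv2.convertScaleAbs(c,alpha=1.5),(600,500),interpolation=cv2.INTER_CUBIC)); print(u-60,v-50)
E
```

```text
time_s: 24.77
time_s: 25.68
position: [0.474, 0.1369, 0.113]
ft_force: [1.0, -1.1, -0.1]
grip_width: 0.0557
gripper_force: 27.0
now 25.6833 [0.474  0.1369 0.113 ] yaw -6.75 w 0.0557 gf 27.016964661015663 ft [ 1.  -1.1 -0.1]
roll 0.0 shift [ 0.03 -0.05  2.24] = 3 x [ 0.011 -0.017  0.746]
176 86
```

View pics/m7.png

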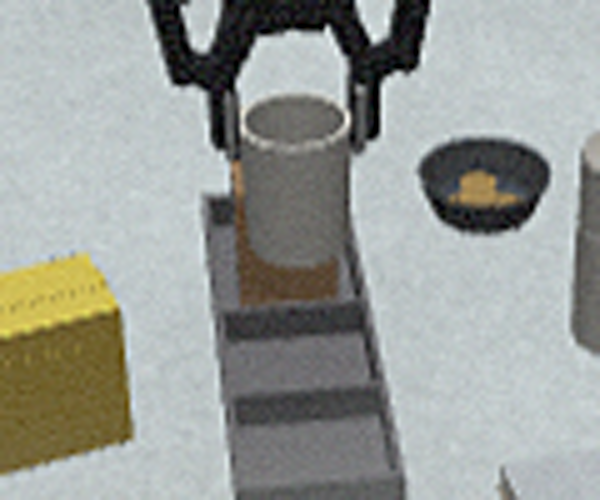

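```bash
P='ft_force|position|grip|time' 
python3 -c "
from h import *
p=plane('side',297/5+176,122/5+86,.1636); print(p,tray(3,p))"
python3 -m jog '[{"linear":[0.03,-0.05,0.8],"roll":0},{"linear":[0,0,0.6],"roll":0},{"linear":[0,0,0.4],"roll":0},{"linear":[0,0,0.2],"roll":0},{"linear":[0,0,0.05],"roll":0},{"linear":[0,0,0],"roll":0},{"linear":[0,0,0],"roll":0},{"linear":[0,0,0],"roll":0}]' | egrep $P
```

```text
[0.47460193 0.13330588 0.1636    ] [ 0.00303896 -0.02480889]
time_s: 26.4
position: [0.4732, 0.1386, 0.0328]
ft_force: [0.9, 0.0, -0.0]
grip_width: 0.0552
gripper_force: 27.0
```

```bash
P='ft_force|position|grip|time' 
python3 -m jog '[{"linear":[0.06,-0.04,0],"roll":0},{"linear":[0,0,0.1],"roll":0},{"linear":[0,0,0.08],"roll":0},{"linear":[0,0,0.06],"roll":0},{"linear":[0,0,0],"roll":0},{"linear":[0,0,0],"roll":0}]' | egrep $P
python3 -m jog '[{"linear":[0,0,0],"roll":0},{"linear":[0,0,0],"roll":0},{"linear":[0,0,0],"roll":0},{"linear":[0,0,0],"roll":0},{"linear":[0,0,0],"roll":0}]' 0.7 | egrep $P
python3 -m jog '[{"linear":[0,0,-0.4],"roll":0},{"linear":[0,0,-0.8],"roll":0},{"linear":[0,0,-0.8],"roll":0},{"linear":[0,0,-0.8],"roll":0},{"linear":[0,0,-0.7],"roll":0},{"linear":[0,0,0],"roll":0},{"linear":[0,0,0],"roll":0}]' 1 | egrep $P
python3 -c "
from h import *
plan((.652,.14,.17,-6.75),(.652,.14,.06,-6.75))"
```

```text
time_s: 26.9
position: [0.4716, 0.1414, 0.0231]
ft_force: [-1.8, -0.0, 11.8]
grip_width: 0.0556
gripper_force: 28.0
time_s: 27.32
position: [0.4712, 0.1412, 0.022]
ft_force: [0.9, 0.8, 0.1]
grip_width: 0.0729
gripper_force: 0.0
time_s: 27.9
position: [0.4717, 0.1413, 0.1631]
ft_force: [-0.3, -0.7, -0.9]
grip_width: 0.0855
gripper_force: 0.0
now 27.9 [0.4717 0.1413 0.1631] yaw -6.76 w 0.0855 gf 0.0 ft [-0.3 -0.7 -0.9]
roll -0.0 shift [ 0.5   4.48 -0.17] = 6 x [ 0.083  0.747 -0.029]
roll -0.0 shift [0.   0.   2.75] = 4 x [0.    0.    0.688]
```

```bash
P='ft_force|position|grip|time' 
python3 -m jog '[{"linear":[0.08,0.75,0],"roll":0},{"linear":[0.08,0.75,0],"roll":0},{"linear":[0.08,0.75,0],"roll":0},{"linear":[0.08,0.75,0],"roll":0},{"linear":[0.08,0.75,0],"roll":0},{"linear":[0.08,0.73,0],"roll":0},{"linear":[0,0,0],"roll":0},{"linear":[0,0,0],"roll":0},{"linear":[0,0,0],"roll":0}]' | egrep $P
python3 -m jog '[{"linear":[0,0,0.8],"roll":0},{"linear":[0,0,0.7],"roll":0},{"linear":[0,0,0.6],"roll":0},{"linear":[0,0,0.4],"roll":0},{"linear":[0,0,0.2],"roll":0},{"linear":[0,0,0],"roll":0},{"linear":[0,0,0],"roll":0}]' | egrep $P
python3 -m jog '[{"linear":[0,0,0],"roll":0},{"linear":[0,0,0],"roll":0},{"linear":[0,0,0],"roll":0},{"linear":[0,0,0],"roll":0},{"linear":[0,0,0],"roll":0},{"linear":[0,0,0],"roll":0},{"linear":[0,0,0],"roll":0}]' -1 40| egrep $P
```

```text
time_s: 28.65
position: [0.6505, 0.1393, 0.1605]
ft_force: [-0.7, 0.7, 0.4]
grip_width: 0.0856
gripper_force: 0.0
time_s: 29.23
position: [0.6513, 0.1393, 0.055]
ft_force: [-0.2, -0.0, 1.0]
grip_width: 0.0857
gripper_force: 0.0
time_s: 29.82
position: [0.6522, 0.1393, 0.0557]
ft_force: [-0.9, -0.5, 6.6]
grip_width: 0.0524
gripper_force: 41.8
```

```bash
P='ft_force|position|grip|time' 
python3 -m jog '[{"linear":[0,0,-0.4],"roll":0},{"linear":[0,0,-0.7],"roll":0},{"linear":[0,0,-0.7],"roll":0},{"linear":[0,0,-0.5],"roll":0},{"linear":[0,0,0],"roll":0},{"linear":[0,0,0],"roll":0},{"linear":[0,0,0],"roll":0}]' | egrep $P
python3 -c "
from h import *
x,y=bay(3,-.095)
plan((x,y,.145,-6.75),(x,y,.0595,-6.75))"
```

```text
time_s: 30.4
position: [0.6506, 0.1392, 0.1444]
ft_force: [0.0, -0.0, -2.7]
grip_width: 0.0523
gripper_force: 43.0
now 30.4 [0.6506 0.1392 0.1444] yaw -6.77 w 0.0523 gf 42.981805049148534 ft [ 0.  -0.  -2.7]
roll -0.0 shift [-2.42 -4.43 -0.01] = 6 x [-0.403 -0.738 -0.002]
roll -0.0 shift [0.   0.   2.14] = 3 x [0.    0.    0.712]
```

```bash
P='ft_force|position|grip|time' 
python3 -m jog '[{"linear":[-0.6,-0.6,0],"roll":0},{"linear":[-0.6,-0.6,0],"roll":0},{"linear":[-0.6,-0.6,0],"roll":0},{"linear":[-0.32,-0.7,0],"roll":0},{"linear":[-0.3,-0.7,0],"roll":0},{"linear":[0,-0.7,0],"roll":0},{"linear":[0,-0.53,0],"roll":0},{"linear":[0,0,0],"roll":0},{"linear":[0,0,0],"roll":0},{"linear":[0,0,0],"roll":0}]' | egrep $P
python3 - <<'E'
from h import *
x,y=bay(3,-.095); plan((x,y,.0595,-6.75))
b=cv2.cvtColor(optics.get_image("side"),cv2.COLOR_RGB2BGR); u,v=map(int,project("side",(.465,.06,.13))); c=b[v-60:v+80,u-70:u+70]; cv2.imwrite("pics/m8.png",cv2.resize(cv2.convertScaleAbs(c,alpha=1.5),(560,560),interpolation=cv2.INTER_CUBIC)); print(u-70,v-60)
E
```

```text
time_s: 31.23
position: [0.4645, 0.0639, 0.1456]
ft_force: [0.7, 0.6, -2.2]
grip_width: 0.0524
gripper_force: 43.5
now 31.2333 [0.4645 0.0639 0.1456] yaw -6.77 w 0.0524 gf 43.456529228860745 ft [ 0.7  0.6 -2.2]
roll -0.0 shift [-0.   -0.03  2.15] = 3 x [-0.001 -0.01   0.717]
168 78
```

View pics/m8.png

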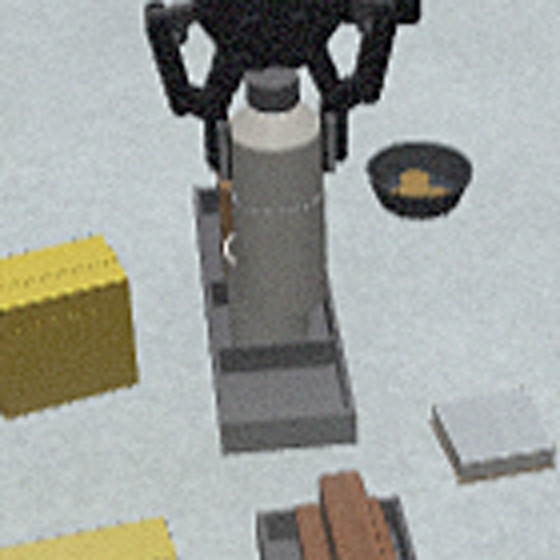

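```bash
P='ft_force|position|grip|time' 
python3 -c "
from h import *
p=plane('side',272/4+168,77/4+78,.2379); print(p,tray(3,p))"
python3 -m jog '[{"linear":[0,-0.03,0.7],"roll":0},{"linear":[0,0,0.6],"roll":0},{"linear":[0,0,0.4],"roll":0},{"linear":[0,0,0.2],"roll":0},{"linear":[0,0,0],"roll":0},{"linear":[0,0,0],"roll":0},{"linear":[0,0,0],"roll":0}]' | egrep $P
```

```text
[0.46354537 0.06373396 0.2379    ] [ 0.00023635 -0.09519813]
time_s: 31.87
position: [0.4638, 0.064, 0.071]
ft_force: [-0.3, -0.4, -2.9]
grip_width: 0.0525
gripper_force: 43.4
```

Spot on. I lower the last 11 mm, release, and go on to the short bottle.

```bash
P='ft_force|position|grip|time' 
python3 -m jog '[{"linear":[0,0,0.12],"roll":0},{"linear":[0,0,0.1],"roll":0},{"linear":[0,0,0.06],"roll":0},{"linear":[0,0,0.02],"roll":0},{"linear":[0,0,0],"roll":0},{"linear":[0,0,0],"roll":0}]' | egrep $P
python3 -m jog '[{"linear":[0,0,0],"roll":0},{"linear":[0,0,0],"roll":0},{"linear":[0,0,0],"roll":0},{"linear":[0,0,0],"roll":0},{"linear":[0,0,0],"roll":0}]' 0.7 | egrep $P
python3 -m jog '[{"linear":[0,0,-0.4],"roll":0},{"linear":[0,0,-0.8],"roll":0},{"linear":[0,0,-0.8],"roll":0},{"linear":[0,0,-0.6],"roll":0},{"linear":[0,0,0],"roll":0},{"linear":[0,0,0],"roll":0}]' 1 | egrep $P
python3 -c "
from h import *
plan((.6197,-.2635,.13,-6.75),(.6197,-.2635,.015,-6.75))"
```

```text
time_s: 32.37
position: [0.4635, 0.064, 0.0594]
ft_force: [-1.7, -0.9, 11.9]
grip_width: 0.0527
gripper_force: 44.2
time_s: 32.78
position: [0.4629, 0.0641, 0.0581]
ft_force: [0.4, -0.7, -0.2]
grip_width: 0.0728
gripper_force: 0.0
time_s: 33.28
position: [0.4633, 0.0641, 0.163]
ft_force: [0.1, -1.1, -0.4]
grip_width: 0.0854
gripper_force: 0.0
now 33.2833 [0.4633 0.0641 0.163 ] yaw -6.76 w 0.0854 gf 0.0 ft [ 0.1 -1.1 -0.4]
roll -0.0 shift [-7.67  4.85  0.82] = 11 x [-0.698  0.44   0.075]
roll -0.0 shift [0.   0.   2.88] = 4 x [0.    0.    0.719]
```

```bash
P='ft_force|position|grip|time' 
python3 -m jog '[{"linear":[-0.7,0.44,0.07],"roll":0},{"linear":[-0.7,0.44,0.07],"roll":0},{"linear":[-0.7,0.44,0.07],"roll":0},{"linear":[-0.7,0.44,0.07],"roll":0},{"linear":[-0.7,0.44,0.07],"roll":0},{"linear":[-0.7,0.44,0.07],"roll":0},{"linear":[-0.7,0.44,0.07],"roll":0},{"linear":[-0.7,0.44,0.07],"roll":0},{"linear":[-0.7,0.44,0.07],"roll":0},{"linear":[-0.7,0.44,0.07],"roll":0},{"linear":[-0.67,0.45,0.07],"roll":0}]' | egrep time
python3 -m jog '[{"linear":[0,0,0],"roll":0},{"linear":[0,0,0],"roll":0},{"linear":[0,0,0],"roll":0}]' | egrep $P
python3 -c "
from h import *
plan((.6197,-.2635,.017,-6.75))"
```

```text
time_s: 34.2
time_s: 34.45
position: [0.6189, -0.2628, 0.1299]
ft_force: [-0.9, 0.7, -0.2]
grip_width: 0.0851
gripper_force: 0.0
now 34.45 [ 0.6189 -0.2628  0.1299] yaw -6.76 w 0.0851 gf 0.0 ft [-0.9  0.7 -0.2]
roll -0.0 shift [-0.02  0.02  2.82] = 4 x [-0.004  0.006  0.705]
```

```bash
P='ft_force|position|grip|time' 
python3 -m jog '[{"linear":[-0.02,0.02,0.8],"roll":0},{"linear":[0,0,0.7],"roll":0},{"linear":[0,0,0.6],"roll":0},{"linear":[0,0,0.4],"roll":0},{"linear":[0,0,0.25],"roll":0},{"linear":[0,0,0],"roll":0},{"linear":[0,0,0],"roll":0}]' | egrep $P
python3 -m jog '[{"linear":[0,0,0],"roll":0},{"linear":[0,0,0],"roll":0},{"linear":[0,0,0],"roll":0},{"linear":[0,0,0],"roll":0},{"linear":[0,0,0],"roll":0},{"linear":[0,0,0],"roll":0},{"linear":[0,0,0],"roll":0}]' -1 40| egrep $P
python3 -m jog '[{"linear":[0,0,-0.4],"roll":0},{"linear":[0,0,-0.8],"roll":0},{"linear":[0,0,-0.7],"roll":0},{"linear":[0,0,0],"roll":0},{"linear":[0,0,0],"roll":0},{"linear":[0,0,0],"roll":0}]' | egrep $P
python3 -c "
from h import *
x,y=bay(2,-.065)
plan((x,y,.095,-6.75),(x,y,.025,-6.75))"
```

```text
time_s: 35.03
position: [0.6203, -0.2637, 0.022]
ft_force: [0.4, -0.4, 0.6]
grip_width: 0.0855
gripper_force: 0.0
time_s: 35.62
position: [0.6205, -0.2646, 0.0228]
ft_force: [-1.8, 0.4, 6.1]
grip_width: 0.0482
gripper_force: 41.4
time_s: 36.12
position: [0.6196, -0.2639, 0.0963]
ft_force: [0.3, -0.1, -2.5]
grip_width: 0.0483
gripper_force: 42.1
now 36.1167 [ 0.6196 -0.2639  0.0963] yaw -6.76 w 0.0483 gf 42.1410671796184 ft [ 0.3 -0.1 -2.5]
roll -0.0 shift [ 0.5  -4.29  0.03] = 6 x [ 0.084 -0.716  0.006]
roll -0.0 shift [0.   0.   1.75] = 3 x [0.    0.    0.583]
```

```bash
P='ft_force|position|grip|time' 
python3 -m jog '[{"linear":[0.08,-0.72,0],"roll":0},{"linear":[0.08,-0.72,0],"roll":0},{"linear":[0.08,-0.72,0],"roll":0},{"linear":[0.08,-0.72,0],"roll":0},{"linear":[0.08,-0.72,0],"roll":0},{"linear":[0.08,-0.69,0],"roll":0},{"linear":[0,0,0],"roll":0},{"linear":[0,0,0],"roll":0},{"linear":[0,0,0],"roll":0}]' | egrep $P
python3 - <<'E'
from h import *
x,y=bay(2,-.065); plan((x,y,.0268,-6.75))
b=optics.get_image("side"); c=cv2.cvtColor(b,cv2.COLOR_RGB2GRAY); P=(x,y,.1735); u,v=map(int,project("side",P)); print("cap top expected",project("side",P))
print(c[v-12:v+14:2,u-14:u+16:2])
E
```

```text
time_s: 36.87
position: [0.4523, -0.2252, 0.0969]
ft_force: [1.1, 0.5, -2.9]
grip_width: 0.0481
gripper_force: 42.4
now 36.8667 [ 0.4523 -0.2252  0.0969] yaw -6.78 w 0.0481 gf 42.35615018173121 ft [ 1.1  0.5 -2.9]
roll -0.01 shift [ 0.03 -0.03  1.75] = 3 x [ 0.011 -0.008  0.584]
cap top expected (np.float64(263.37449635910076), np.float64(204.89641526642885))
[[ 57  47  50  50  45  51  44  44  50  48  46  48  46  43  40]
 [ 49  51  50  43  42  49  34  46  44  38  44  40  40  43  43]
 [ 53  45  47  45  39  47  38  45  35  38  30  29  33  45  41]
 [ 52  41  49  47  37  42  64 124 134 128 127 131 146  42  35]
 [ 41  48  35  40  84 119 131 117 116 116 145 145 143  81  34]
 [ 45  41  33  44  85  82  82  85  75  79  83 134 147 163  21]
 [ 40  40  33  75  83  83  84  86  82  78  84  80 156 160  30]
 [ 40  37  72  85  88  85  82  83  83  82  83  81 152 161  37]
 [ 35  40  85  83  46  83  84  80  82  82  83  60 153 165  22]
 [ 34  61  82 120  44  47  79  83  82  74  52  32 131 166  13]
 [ 62  44 125 133  46  46  49  51  43  42  49  30 130 157  12]
 [ 84  39 122 130 101  38  46  43  49  43  39 124 128 128  23]
 [ 74  43 129 133 138 132  62  37  34  83 133 133 130 127  46]]
```

```bash
P='ft_force|position|grip|time' 
python3 -m jog '[{"linear":[0.03,-0.03,0.6],"roll":0},{"linear":[0,0,0.5],"roll":0},{"linear":[0,0,0.3],"roll":0},{"linear":[0,0,0.15],"roll":0},{"linear":[0,0,0.08],"roll":0},{"linear":[0,0,0.04],"roll":0},{"linear":[0,0,0],"roll":0},{"linear":[0,0,0],"roll":0},{"linear":[0,0,0],"roll":0}]' | egrep $P
```

```text
time_s: 37.67
position: [0.4513, -0.224, 0.0312]
ft_force: [-0.1, 0.7, -1.4]
grip_width: 0.048
gripper_force: 42.3
```

```bash
P='ft_force|position|grip|time' 
python3 -m jog '[{"linear":[0,0,0.06],"roll":0},{"linear":[0,0,0.06],"roll":0},{"linear":[0,0,0],"roll":0},{"linear":[0,0,0],"roll":0},{"linear":[0,0,0],"roll":0}]' | egrep $P
python3 -m jog '[{"linear":[0,0,0],"roll":0},{"linear":[0,0,0],"roll":0},{"linear":[0,0,0],"roll":0},{"linear":[0,0,0],"roll":0},{"linear":[0,0,0],"roll":0}]' 0.7 | egrep $P
python3 -m jog '[{"linear":[0,0,-0.4],"roll":0},{"linear":[0,0,-0.8],"roll":0},{"linear":[0,0,-0.8],"roll":0},{"linear":[0,0,-0.8],"roll":0},{"linear":[0,0,-0.8],"roll":0},{"linear":[-0.8,0,0],"roll":0},{"linear":[-0.8,0,0],"roll":0},{"linear":[-0.8,0,0],"roll":0},{"linear":[-0.8,0,0],"roll":0},{"linear":[-0.8,0,0],"roll":0},{"linear":[0,0,0],"roll":0},{"linear":[0,0,0],"roll":0}]' | egrep $P
python3 - <<'E'
from h import *
a,b=[cv2.cvtColor(optics.get_image(n),cv2.COLOR_RGB2BGR) for n in("top","side")]
a=cv2.resize(a[120:240,130:370],(800,400),interpolation=cv2.INTER_CUBIC)[:,:800]; b=cv2.resize(b[70:290,150:370],(400,400),interpolation=cv2.INTER_CUBIC)
cv2.imwrite("pics/end.png",cv2.convertScaleAbs(np.vstack([cv2.resize(a,(600,300)),np.hstack([cv2.resize(b,(300,300)),np.zeros((300,300,3),np.uint8)])]),alpha=1.5))
E
```

```text
time_s: 38.08
position: [0.4512, -0.224, 0.0267]
ft_force: [-3.1, 1.2, 8.7]
grip_width: 0.0486
gripper_force: 43.5
time_s: 38.5
position: [0.4509, -0.2237, 0.0257]
ft_force: [1.1, -0.7, 0.2]
grip_width: 0.0732
gripper_force: 0.0
time_s: 39.5
position: [0.4315, -0.3837, 0.1691]
ft_force: [0.6, 0.7, 0.5]
grip_width: 0.0726
gripper_force: 0.0
```

View pics/end.png

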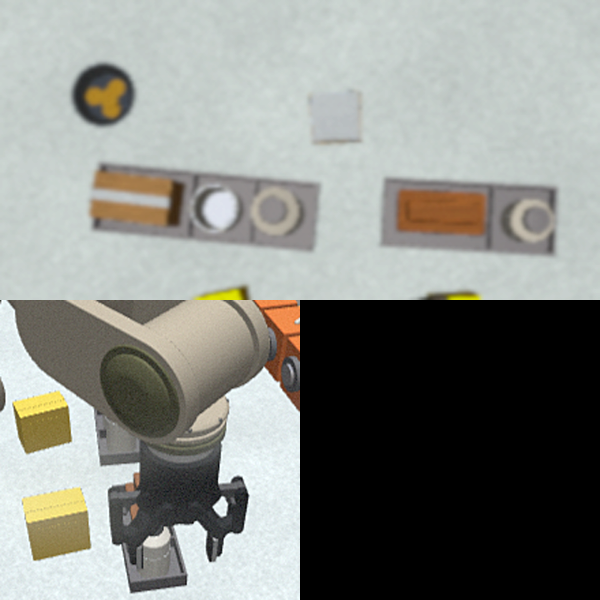

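The top view shows all five things standing in their bays, and the dish and pad unmoved. One last numeric check of the positions.

```bash
python3 - <<'E'
from h import *
t=lambda x,y:((x+.5)/2.5-.5+130,(y+.5)/2.5-.5+120)
print("lims x14; carton y 62..90, cup -32..-8, tall -109..-83, short -79..-51")
for k,n,c,z in (("tall",3,(275,211),.152),("cup",3,(215.5,208),.074),("short",2,(532,219),.104),("carton",3,(133.5,198.5),.089),("brush",2,(442,212),.044)): print(k,(1000*tray(n,plane("top",*t(*c),z))).round(1))
print("pad",plane("top",*t(336,116),.016)[:2],"dish",plane("top",*t(103,95),.026)[:2],"was",plane("top",(166.5+.5)/2.96+114.5,(142+.5)/2.96+109.5,.026)[:2])
E
```

```text
lims x14; carton y 62..90, cup -32..-8, tall -109..-83, short -79..-51
tall [  0.2 -94.6]
cup [ -1.4 -18.9]
short [ -1.4 -59.2]
carton [-0.1 73.9]
brush [ 2.6 34.4]
pad [ 0.58297163 -0.00151412] dish [0.61431244 0.28434954] was [0.61449139 0.28429073]
```

```bash
python3 -c "
from rig import env
print(env.close_job())"
```

```text
the job is handed in; nothing more can be done
None
```

Both wash kits are made up and the job is handed in at about 40 s: all five things measured inside their position limits in their own bays, and the dish and pad had not moved; the bell was not re-measured, but the arm did not work near it.

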